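Pump the ratchet clamp onto the diluent bottle and zero its travel dial

TASK

Clamp the blue-capped bottle that stands in the blue ratchet clamp: hold the black grip of the yellow lever and pump it in full strokes from stop to stop until you feel the jaw bite, then two clicks more, so that the bottle is held firmly but not crushed. When it is held, turn the grey ring of the clamp's dial until its red zero mark stands at the tip of the orange pointer, so that any later slip of the jaw will show. Let go of everything and leave the other things on the table where they are.

Things in the scene. Friction and masses are not known exactly. Their poses are not given: they have to be found in the camera images.
- clamp: Blue ratchet clamp fixed to the table, base 76 x 314 x 10 mm plus a plate for the dial. Origin: on the table, under the steel rack that lies along y (x -13 to 14 mm, up to 42 mm high). z up; +y: the way the jaw advances to the bottle; -x: lever side, +x: dial side. A pawl on the lever pushes the rack one 10 mm tooth per full stroke; a second pawl keeps it from going back.
- lever_pivot (a point): Vertical axis of the lever, at table height (clamp frame: x -41, y -33 mm). When the hand rests half way through a working stroke, the grip pushes back against the stroke with about 0.28 times the jaw's squeeze at that moment, give or take 1 N of friction; that squeeze is about 3 N less than the one that remains when the stroke is done.
- lever (a joint): Yellow lever, 85 mm from pivot to grip, swinging level. 0 rad at the return stop (grip 80 mm to the clamp's -x and 29 mm to +y of the pivot), 0.70 at the working stop (80 mm to -x, 29 mm to -y). Raising it is the working stroke that drives the jaw; the way back only clicks the pawl over a tooth. A stroke that is short of 0.04 to 0.66 rad may miss its tooth. Stays where left.
- lever_grip (a point): Middle of the grip, a black upright revolving handle on the lever's end, diameter 18 to 20 mm, from 43 to 93 mm above the table; the point is on its axis, 72 mm above the table. It turns freely about its own axis, so the gripper need not turn with the lever.
- jaw_guide (a point): Front guide of the rack, on the clamp's base (clamp frame: y 2 mm). Beyond it, towards +y, the rack carries a rubber-faced pad (the jaw) on a spring of 0.7 N/mm. Once the bottle is between pad and stop each tooth (click) adds 7 N of squeeze. How far the pad stands from the bottle at the start varies and is not given: the jaw bites in the 1st to 6th stroke.
- bottle: White plastic diluent bottle with blue cap, 33 mm diameter, 58 mm tall, standing loose on the clamp's base (10 mm above the table) just in front of the stop. Origin: centre of its underside, z up.
- anvil: Dark steel stop with a rubber face, 56 mm wide, 56 mm high, on the clamp's base. Origin: bottom middle of the face that the bottle is pressed against, 10 mm above the table; its -y axis points to the bottle and jaw. Its place along the clamp varies. The bottle is held firmly when 10 to 25 N press it on this face; over 50 N (the spring bottoms) crushes it.
- bezel_center (a point): On the dial axis, 41 mm above the table, the height to grip the ring: grey knurled ring (bezel), outer diameter 54 mm, from 31 to 51 mm above the table; free all round it and below it (dial housing of 50 mm diameter inside), but for a narrow block on the clamp's -x side, 25 mm high. The base lies 10 mm above the table.
- bezel_zero (a point): Red zero mark on top of the ring, 24 mm from the dial axis, 51 mm above the table. It turns with the ring; friction 0.06 N m, stays where it is left.
- bezel (a joint): Angle of the ring in rad, growing anticlockwise seen from above; at 0 the red mark lies towards the clamp's +y.
- pointer_tip (a point): Tip of the orange pointer inside the ring, 17.5 mm from the dial axis, 45 mm above the table. Geared to the rack: turns anticlockwise seen from above by 0.16 rad for each tooth the jaw advances, whether or not the bottle is touched. Seen from the dial axis the red mark must finally lie in the pointer's direction.
- spare_bottle: Bystander: second white bottle with blue cap, 33 mm diameter, 58 mm tall, standing on the table. Origin: centre of its underside.
- tape: Bystander: roll of paper tape, 61 mm diameter, 25 mm high, lying flat. Origin: centre of its underside.
- loose_vial: Bystander: glass vial with pink cap, 22 x 46 x 22 mm, lying on its side along its y axis. Origin: middle of its underside.
Things that resemble listed ones, but are neither listed nor needed, are in the scene too. What is shaped like the bottle but brown or green is not meant.

How it is judged:
On the way, in this order (a step that is already met when the one before it is completed fails the run):
1. the bottle is pressed against the stop with 10 to 25 N (contact force between bottle and anvil between 10 and 25 N and contact force between bottle and the fingers below 0.5 N), for 0.3 s.
2. the red zero mark stands at the pointer's tip (angle between the y axis of bezel_zero and the y axis of pointer_tip, either way round below 0.14 rad and horizontal distance between bezel_zero and pointer_tip below 0.01 m), for 0.2 s.
At the end, for the whole second after the job is handed in: The bottle stands upright in the clamp, pressed against the stop with 10 to 25 N, at rest, and the ring's red zero mark points the same way as the dial's pointer within 0.14 rad (8 degrees) (all of step 2 and contact force between bottle and anvil between 10 and 25 N and angle between bottle's own z axis and vertical below 0.12 rad and linear speed of bottle below 0.01 m/s); the robot touches nothing.
It fails at once if the bottle is crushed (over 50 N against the stop) (contact force between bottle and anvil above 50 N).
It fails at once if the bottle is tipped (angle between bottle's own z axis and vertical above 0.35 rad).
It fails at once if a bystander is pushed more than 20 mm (distance of any of spare_bottle, tape, loose_vial from where it was at the start of the episode above 0.02 m).
It also fails if it takes over 67 s, if anything falls off the work surface, if the arm or the gripper's body presses on something with over 40 N, if the wrist force passes 120 N, or if a joint passes its speed limit or range.

ROBOT

A 6-joint arm with a two-finger parallel gripper is mounted at the origin on a cart in front of the work surface, level with it; the furniture and walls round the work are solid. World frame = base frame: x ahead of the robot, y to its left, z up, the work surface at z = 0. Lengths are in m, angles in rad, forces in N, time in s.
With the tool pointing down it reaches from about 0.325 to 0.925 m from the base axis. Payload 3.1 kg.
Tool frame: the origin (TCP) lies between the finger pads; the fingertips stand 14 mm ahead of it and the grasp point (between the pads) lies 5 mm behind it (manip.tcp_to_tips is the distance from the TCP to the fingertips, in m); z points along the fingers, y is the line along which they close (so a half turn about z gives the same grasp; the last joint's range is limited). The gripper opens to 85 mm and grips with 20 to 120 N. Pads are 22 mm wide; open, the fingers measure 114 mm over their backs; the gripper's body (76 mm by 85 mm) begins 54 mm behind the grasp point. The pads swing forward as they close: fully open they stand 13 mm farther back than shut.
Start: joints at [1.189, 0.217, 1.613, -0, 1.311, -0.112], TCP at [0.167, 0.602, 0.245] pointing down, gripper open.
Joint ranges: [-2.75, 2.75], [-0.78, 2.1], [0.31, 2.55], [-1.13, 4.27], [0.13, 2.63], [-2.58, 2.58]. Speed limits (rad/s): [2.79, 2.79, 3.14, 3.14, 3.14, 3.14].

INTERFACE

Orientations are given as a 3x3 rotation matrix whose columns are the frame's x, y, z axes.
In Python, from bench import manip gives the robot as it stands.
- The arm moves only by the tool drive_tool, never from a script. Its argument "steps" is a list of rows, each a list of 3 entries, a list of its own where there are three numbers: the shift along the tool's x, y, z in m, then the turn, a rotation vector about the tool's x, y, z in degrees, then the opening, from 0 (shut) to 1 (fully open). A call has 1 to 10 rows; each row is the pose to reach, as a shift and turn from the pose commanded when the call began, along the tool's axes at that moment; what a row does not reach only later rows make up. A row lasts 1/10 s, in which the tool goes at most 50 mm and 8.59 degrees, less where a joint would pass 70% of its speed; a pose out of reach is approached as far as the arm can. A call with a gripper value outside its range is refused whole. The fingers move at their own pace and stop on an object; "newtons" is the grip in N (left out, the last holds). Time passes only in rows, so rows that repeat a pose let the fingers close. It gives the time, the measured TCP pose, the force, the opening and the grip force at its end, in the units of the state.
- manip.read_state(): the state, without advancing time (a new reading comes with each control period).
- manip.read_camera(name): name is "scene" or "top" or "wrist"; returns a dict with "img" (400x640x3 uint8, red, green, blue), "depth" (400x640 float32, m along the optical axis (not along the pixel's ray), 0 where there is no reading), "intrinsics" (3x3 intrinsics, pixels), "rvec" (rotation vector, rad) and "tvec" (3), from world to camera coordinates, as OpenCV has them; the wrist camera has in their place "mount" (4x4, takes a point from camera to tool coordinates, whose origin is the TCP and whose axes are the flange's). Camera axes: x right, y down, z forward; pixel columns grow to the right and rows downward; lengths in m; the calibration is good to about 2 mm. A picture is of the moment at which its call begins: read the wrist's pose just before it.
- manip.job_done(): hands the job in; it is judged then, once.
The state is a dict: "time_s": time; "q": joint angles; "joint_vel": joint speeds; "joint_efforts": joint torques, N m; "position": TCP position; "eef_rot": TCP orientation; "wrist_force": force on the tool from outside, world axes, zero at the start; "ft_torque": the same for the moment, N m; "finger_gap": finger opening in m; "gripper_force": force on a finger pad.
Only numpy, scipy, OpenCV 4.12 (cv2) and the standard library are available. Lean on these libraries where they do the work, as an engineer would, in place of code of your own. Each camera call takes 0.05 s, during which the arm holds its last target. There are 200 camera calls.

## Working session

There is one attempt and no reset: what is moved stays moved. The work goes in short steps, Python scripts to look and compute and a tool call to move; the robot and the scene stay as the last step left them, time stands still between calls to the robot, and variables do not carry over. Pictures are saved under pics/ and viewed, at most 10 in all, crops included, and the job is handed in when it is done.

Besides the shell and the picture viewer there is one more tool, called after "Emit:" as a command line: name --argument value ..., lists and objects as JSON in quotes. drive_tool: Moves the arm, as the interface text tells. Its arguments: {"type":"object","properties":{"steps":{"type":"array","items":{"type":"array"}},"newtons":{"type":"number"}},"required":["steps"]}

```bash
ls; mkdir -p pics
cat > h.py <<'E'
import numpy as np, cv2
from bench import manip
def cam(n):
    s=manip.read_state(); c=manip.read_camera(n); K=np.array(c["intrinsics"])
    if n=="wrist":
        M=np.array(c["mount"]); T=np.eye(4); T[:3,:3]=s["eef_rot"]; T[:3,3]=s["position"]; W=T@M
    else:
        R=cv2.Rodrigues(np.array(c["rvec"]))[0]; W=np.eye(4); W[:3,:3]=R.T; W[:3,3]=-R.T@np.array(c["tvec"]).ravel()
    return c["img"],c["depth"],K,W
def ray(K,W,u,v,z):
    d=W[:3,:3]@np.linalg.inv(K)@np.array([u,v,1.]); o=W[:3,3]; return o+d*(z-o[2])/d[2]
def world(depth,K,W):
    v,u=np.mgrid[:depth.shape[0],:depth.shape[1]]
    p=np.stack([(u-K[0,2])/K[0,0]*depth,(v-K[1,2])/K[1,1]*depth,depth],-1)
    return p@W[:3,:3].T+W[:3,3]
def save(n,img): cv2.imwrite("pics/"+n,img[...,::-1])
E
python3 - <<'E'
from h import *
for n in("top","scene"):
    i,d,K,W=cam(n); save(n+".png",i); np.savez(n+".npz",i=i,d=d,K=K,W=W); print(n,K[0,0],W[:3,3])
s=manip.read_state(); print(s["eef_rot"],s["position"],s["time_s"],s["finger_gap"])
E
```

```text
pics
top 426.553275115255 [0.52750028 0.03927598 1.23579442]
scene 427.17618191395115 [ 0.19229037 -0.49989027  0.83491184]
[[-9.63829581e-01  2.66518047e-01 -8.17758664e-04]
 [ 2.66519198e-01  9.63827378e-01 -2.07420006e-03]
 [ 2.35366441e-04 -2.21712376e-03 -9.99997514e-01]] [0.16630566 0.60172452 0.24408708] 0.1 0.08525948275327365
```

View pics/top.png

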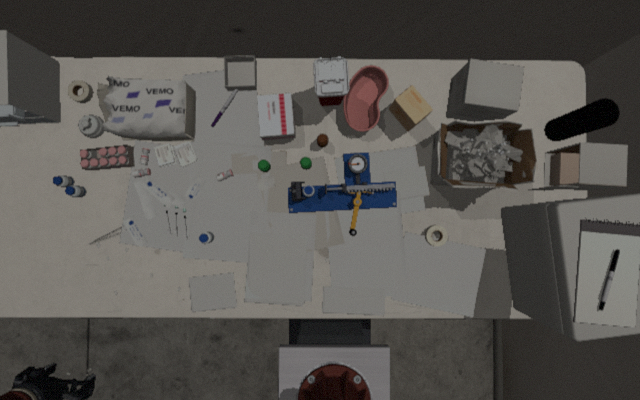

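View pics/scene.png

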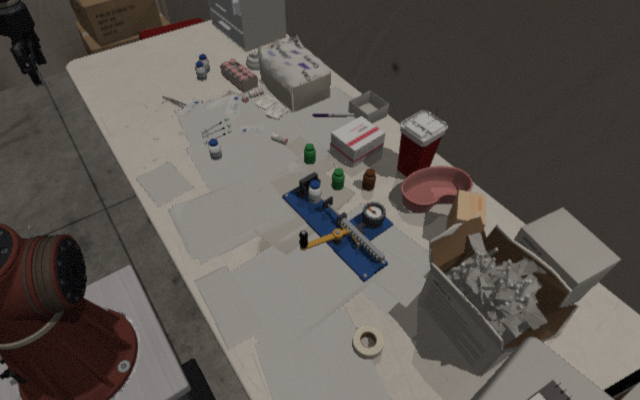

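The top view shows the blue clamp around (343,195). Its lever grip is at (352,232), the dial at (357,164) and the clamped bottle at (308,190). The scene view agrees: grip (304,240), bottle (315,190), dial (374,213). There are several blue-capped bottles: (308,190) inside the clamp, (206,238), (62,181) and (75,190). Only the first stands in the clamp, so that's the one meant. I'll confirm it in a crop.

Run:
```python
from h import *
z=np.load("top.npz"); i,d,K,W=z["i"],z["d"],z["K"],z["W"]
save("c1.png",cv2.resize(np.clip(i[140:245,275:415].astype(int)*2,0,255).astype(np.uint8),None,fx=5.6,fy=5.6,interpolation=cv2.INTER_CUBIC))
hsv=cv2.cvtColor(i,cv2.COLOR_RGB2HSV)
m=cv2.inRange(hsv,(100,130,30),(125,255,255)); m[:140]=0;m[245:]=0;m[:,:275]=0;m[:,415:]=0
P=world(d,K,W)
b=(m>0)&(P[...,2]<.02)&(P[...,2]>0)
v,u=np.nonzero(b); pts=np.array([ray(K,W,a,c,.01) for a,c in zip(u,v)])
print(cv2.minAreaRect(pts[:,:2].astype(np.float32)*1000), P[b][:,2].mean())
print("table z",np.median(P[250:290,260:300,2]))
# grip
g=(P[...,2]>.08)&(P[...,2]<.1); g[:222]=0;g[245:]=0;g[:,:340]=0;g[:,365:]=0
print("grip",P[g].mean(0),g.sum())
y=cv2.inRange(hsv,(18,120,80),(32,255,255)); y[:185]=0;y[240:]=0;y[:,:340]=0;y[:,370:]=0
v,u=np.nonzero(y);print("yel",u.min(),u.max(),v.min(),v.max(),np.median(P[y>0][:,2]))
```

```text
((623.5858764648438, -18.649429321289062), (158.9162139892578, 308.1675109863281), 3.6686675548553467) 0.009927432203363762
table z 0.0035044942192851147
grip [ 0.48320444 -0.04781443  0.0908275 ] 42
yel 351 365 191 228 0.04272936504467495
```

View pics/c1.png

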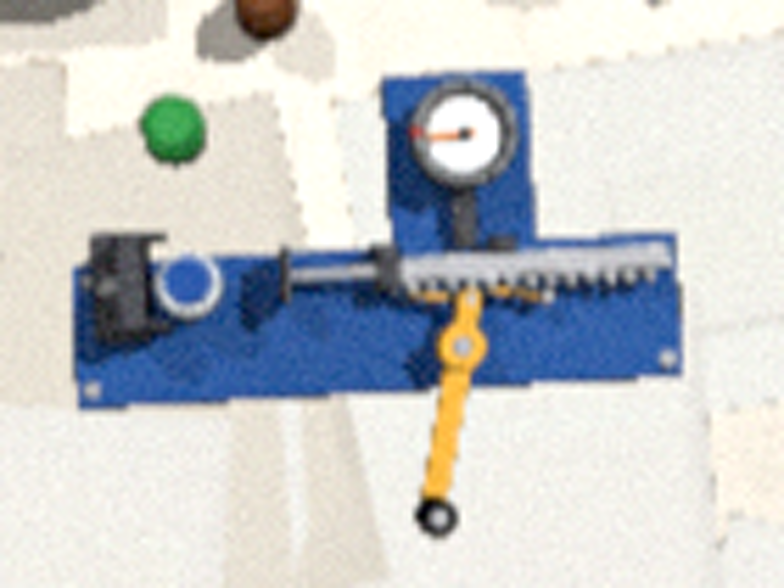

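The crop confirms it: the white bottle with the blue cap sits between pad and stop at crop (188,282). The pivot is at (462,346), the grip at (437,518) and the dial at (464,133). Both the red mark and the pointer face +y. The green and brown bottles are outside the clamp.

```bash
cat >> h.py <<'E'
TH=np.radians(3.5)
C=np.array([[np.cos(TH),-np.sin(TH)],[np.sin(TH),np.cos(TH)]])
def off(target):   # shift in tool axes from measured pose
    s=manip.read_state(); return np.array(s["eef_rot"]).T@(np.array(target)-np.array(s["position"]))
E
python3 - <<'E'
from h import *
z=np.load("top.npz"); i,d,K,W=z["i"],z["d"],z["K"],z["W"]
f=lambda a,b,h: ray(K,W,275+(a+.5)/5.6-.5,140+(b+.5)/5.6-.5,h)
pv=f(462,346,.05);gr=f(437,518,.093);dl=f(464,133,.051)
print(pv,gr,dl)
r=C.T@(gr-pv)[:2];print("grip rel clamp",r,np.hypot(*r),"q",.348-np.arctan2(r[1],-r[0]))
o=pv[:2]-C@[-.041,-.033];print("origin",o,"dial clamp",C.T@(dl[:2]-o))
print("bottle clamp",C.T@(f(188,282,.068)[:2]-o),"pad face",C.T@(f(283,272,.045)[:2]-o))
s0,s1=[pv[:2]+C@[-.08,t] for t in(.029,-.029)];print("stops",s0,s1)
print("hover shift",off([gr[0],gr[1],.17]), "tool y az",np.degrees(np.arctan2(*np.array(manip.read_state()["eef_rot"])[[1,0],1])))
E
```

```text
[ 0.5658483  -0.06200042  0.05      ] [ 0.48215677 -0.04665188  0.093     ] [ 0.67200318 -0.06255129  0.051     ]
grip rel clamp [-0.08259842  0.02042916] 0.0850873035885097 q 0.10553479551599215
origin [ 0.60475722 -0.02655898] dial clamp [ 0.06492325 -0.04003044]
bottle clamp [-0.00286179  0.10077665] pad face [0.00093551 0.05375795]
stops [ 0.48422711 -0.03793839] [ 0.48776792 -0.09583021]
hover shift [-0.47724884 -0.54057864  0.07517347] tool y az 74.54278611490494
```

Emit:
drive_tool --steps '[[[-0.477,-0.541,0.0],[0,0,-19],1],[[-0.477,-0.541,0.0],[0,0,-19],1],[[-0.477,-0.541,0.0],[0,0,-19],1],[[-0.477,-0.541,0.0],[0,0,-19],1],[[-0.477,-0.541,0.0],[0,0,-19],1],[[-0.477,-0.541,0.0],[0,0,-19],1],[[-0.477,-0.541,0.0],[0,0,-19],1],[[-0.477,-0.541,0.0],[0,0,-19],1],[[-0.477,-0.541,0.04],[0,0,-19],1],[[-0.477,-0.541,0.075],[0,0,-19],1]]' --newtons 40

```text
time_s: 1.1
position: [0.3855, 0.153, 0.2276]
eef_rot: [[-0.998, -0.062, 0.003], [-0.062, 0.998, 0.001], [-0.003, 0.001, -1.0]]
wrist_force: [1.4, 0.9, 0.0]
finger_gap: 0.086
gripper_force: 0.0
```

Emit:
drive_tool --steps '[[[-0.084,-0.205,0.058],[0,0,0],1],[[-0.084,-0.205,0.058],[0,0,0],1],[[-0.084,-0.205,0.058],[0,0,0],1],[[-0.084,-0.205,0.058],[0,0,0],1],[[-0.084,-0.205,0.058],[0,0,0],1],[[-0.084,-0.205,0.058],[0,0,0],1],[[-0.084,-0.205,0.058],[0,0,0],1]]'

```text
time_s: 1.8
position: [0.4803, -0.0449, 0.1681]
eef_rot: [[-0.998, -0.06, -0.002], [-0.06, 0.998, 0.001], [0.002, 0.001, -1.0]]
wrist_force: [-0.2, 0.8, -0.3]
finger_gap: 0.0857
gripper_force: 0.0
```

Run:
```python
from h import *
s=manip.read_state();print(s["position"],s["wrist_force"],s["q"])
i,d,K,W=cam("wrist"); save("w1.png",i); P=world(d,K,W)
g=(P[...,2]>.085)&(P[...,2]<.1)&(np.hypot(P[...,0]-.482,P[...,1]+.047)<.03)
q=P[g];print("grip",q.mean(0),q.min(0),q.max(0),g.sum())
```

```text
[ 0.48027831 -0.04493266  0.16813379] [-0.24944399  0.76769513 -0.32405633] [-2.39192363e-01 -4.99215361e-03  2.00986951e+00  5.04870572e-04
  1.13890081e+00 -1.87029711e+00]
grip [ 0.47974126 -0.04658925  0.09174947] [ 0.47222234 -0.05596757  0.08517928] [ 0.49026719 -0.0370699   0.09602809] 695
```

View pics/w1.png

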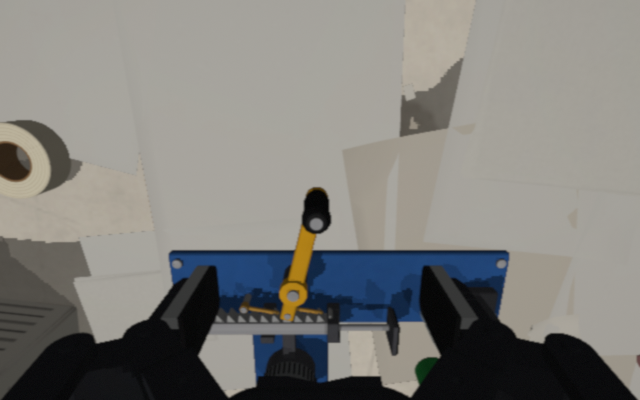

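The wrist view shows the grip top at (316,222), midway between the fingers. Its measured centre of about (0.481,-0.0465) agrees with the top view.

Emit:
drive_tool --steps '[[[-0.001,-0.002,0.05],[0,0,0],1],[[-0.001,-0.002,0.098],[0,0,0],1],[[-0.001,-0.002,0.098],[0,0,0],1],[[-0.001,-0.002,0.098],[0,0,0],0],[[-0.001,-0.002,0.098],[0,0,0],0],[[-0.001,-0.002,0.098],[0,0,0],0],[[-0.001,-0.002,0.098],[0,0,0],0],[[-0.001,-0.002,0.098],[0,0,0],0],[[-0.001,-0.002,0.098],[0,0,0],0]]' --newtons 40

```text
time_s: 2.75
position: [0.4835, -0.047, 0.0729]
eef_rot: [[-0.998, -0.062, 0.003], [-0.062, 0.998, -0.001], [-0.003, -0.001, -1.0]]
wrist_force: [-0.8, 1.1, 6.4]
finger_gap: 0.0176
gripper_force: 38.9
```

Emit:
drive_tool --steps '[[[0.0,0.006,0],[0,0,0],0],[[-0.002,0.0105,0],[0,0,0],0],[[-0.002,0.0105,0],[0,0,0],0],[[-0.002,0.0105,0],[0,0,0],0]]'

```text
time_s: 3.15
position: [0.4857, -0.037, 0.0729]
eef_rot: [[-0.998, -0.063, 0.005], [-0.063, 0.998, -0.003], [-0.004, -0.003, -1.0]]
wrist_force: [1.7, -4.5, 7.1]
finger_gap: 0.0175
gripper_force: 39.5
```

Emit:
drive_tool --steps '[[[0.004,-0.0105,0],[0,0,0],0],[[0.006,-0.0205,0],[0,0,0],0],[[0.006,-0.0305,0],[0,0,0],0],[[0.006,-0.0305,0],[0,0,0],0],[[0.006,-0.0305,0],[0,0,0],0]]'

```text
time_s: 3.65
position: [0.4822, -0.0677, 0.0729]
eef_rot: [[-0.998, -0.061, 0.006], [-0.061, 0.998, -0.001], [-0.006, -0.001, -1.0]]
wrist_force: [3.3, 0.2, 5.6]
finger_gap: 0.0174
gripper_force: 39.6
```

Emit:
drive_tool --steps '[[[-0.001,-0.011,0],[0,0,0],0],[[-0.003,-0.021,0],[0,0,0],0],[[-0.006,-0.031,0],[0,0,0],0],[[-0.006,-0.031,0],[0,0,0],0],[[-0.006,-0.031,0],[0,0,0],0]]'

```text
time_s: 4.15
position: [0.4891, -0.096, 0.0728]
eef_rot: [[-0.998, -0.06, 0.003], [-0.06, 0.998, 0.004], [-0.004, 0.004, -1.0]]
wrist_force: [2.2, 6.9, 9.6]
finger_gap: 0.0184
gripper_force: 40.2
```

Emit:
drive_tool --steps '[[[0.004,0.015,0],[0,0,0],0],[[0.006,0.031,0],[0,0,0],0],[[0.004,0.046,0],[0,0,0],0],[[0,0.0615,0],[0,0,0],0],[[0,0.0615,0],[0,0,0],0],[[0,0.0615,0],[0,0,0],0],[[0.004,0.046,0],[0,0,0],0],[[0.006,0.031,0],[0,0,0],0],[[0.006,0.031,0],[0,0,0],0],[[0.006,0.031,0],[0,0,0],0]]'

```text
time_s: 5.15
position: [0.4822, -0.0679, 0.0729]
eef_rot: [[-0.998, -0.06, 0.006], [-0.06, 0.998, -0.001], [-0.006, -0.001, -1.0]]
wrist_force: [3.6, -0.6, 6.1]
finger_gap: 0.0177
gripper_force: 40.6
```

Emit:
drive_tool --steps '[[[-0.001,-0.011,0],[0,0,0],0],[[-0.003,-0.021,0],[0,0,0],0],[[-0.006,-0.031,0],[0,0,0],0],[[-0.006,-0.031,0],[0,0,0],0],[[-0.006,-0.031,0],[0,0,0],0]]'

```text
time_s: 5.65
position: [0.4891, -0.096, 0.0728]
eef_rot: [[-0.998, -0.059, 0.003], [-0.059, 0.998, 0.004], [-0.004, 0.004, -1.0]]
wrist_force: [2.0, 6.2, 10.5]
finger_gap: 0.0179
gripper_force: 41.2
```

Run:
```python
from h import *
i,d,K,W=cam("top"); i2,*_=cam("scene")
a=cv2.resize(i[145:205,285:400],None,fx=5,fy=5,interpolation=cv2.INTER_CUBIC)
b=cv2.resize(i2[165:285,270:390],None,fx=2.5,fy=2.5,interpolation=cv2.INTER_CUBIC)
o=np.zeros((600,575,3),np.uint8);o[:300]=a;o[300:,:300]=b
save("c2.png",np.clip(o.astype(int)*2,0,255).astype(np.uint8))
```

```text
(no output)
```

View pics/c2.png

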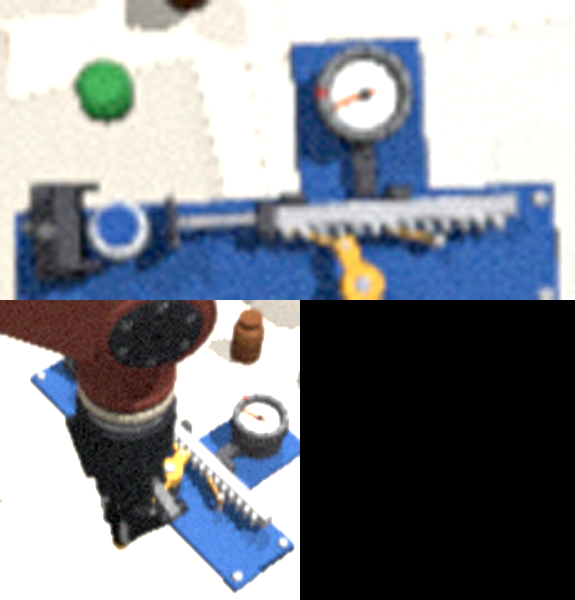

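Two teeth have advanced: the pointer is turned about 0.3 rad, and the pad at crop (170,220) is roughly 10 mm from the bottle edge at (150,230). Next come strokes 3 and 4.

Emit:
drive_tool --steps '[[[0.004,0.015,0],[0,0,0],0],[[0.006,0.031,0],[0,0,0],0],[[0.004,0.046,0],[0,0,0],0],[[0,0.0615,0],[0,0,0],0],[[0,0.0615,0],[0,0,0],0],[[0,0.0615,0],[0,0,0],0],[[0.004,0.046,0],[0,0,0],0],[[0.006,0.031,0],[0,0,0],0],[[0.006,0.031,0],[0,0,0],0],[[0.006,0.031,0],[0,0,0],0]]'

```text
time_s: 6.75
position: [0.4822, -0.0679, 0.0729]
eef_rot: [[-0.998, -0.06, 0.006], [-0.06, 0.998, -0.001], [-0.006, -0.002, -1.0]]
wrist_force: [3.2, -1.1, 7.7]
finger_gap: 0.0178
gripper_force: 41.2
```

Emit:
drive_tool --steps '[[[-0.001,-0.011,0],[0,0,0],0],[[-0.003,-0.021,0],[0,0,0],0],[[-0.006,-0.031,0],[0,0,0],0],[[-0.006,-0.031,0],[0,0,0],0],[[-0.006,-0.031,0],[0,0,0],0]]'

```text
time_s: 7.25
position: [0.4891, -0.096, 0.0728]
eef_rot: [[-0.998, -0.06, 0.003], [-0.06, 0.998, 0.004], [-0.004, 0.003, -1.0]]
wrist_force: [1.9, 6.4, 10.9]
finger_gap: 0.0176
gripper_force: 41.9
```

Emit:
drive_tool --steps '[[[0.004,0.015,0],[0,0,0],0],[[0.006,0.031,0],[0,0,0],0],[[0.004,0.046,0],[0,0,0],0],[[0,0.0615,0],[0,0,0],0],[[0,0.0615,0],[0,0,0],0],[[0,0.0615,0],[0,0,0],0],[[0.004,0.046,0],[0,0,0],0],[[0.006,0.031,0],[0,0,0],0],[[0.006,0.031,0],[0,0,0],0],[[0.006,0.031,0],[0,0,0],0]]'

```text
time_s: 8.25
position: [0.4822, -0.0676, 0.0729]
eef_rot: [[-0.998, -0.06, 0.006], [-0.061, 0.998, -0.001], [-0.006, -0.001, -1.0]]
wrist_force: [3.5, -0.4, 7.9]
finger_gap: 0.018
gripper_force: 41.7
```

Emit:
drive_tool --steps '[[[-0.001,-0.011,0],[0,0,0],0],[[-0.003,-0.021,0],[0,0,0],0],[[-0.006,-0.031,0],[0,0,0],0],[[-0.006,-0.031,0],[0,0,0],0],[[-0.006,-0.031,0],[0,0,0],0]]'

```text
time_s: 8.75
position: [0.4892, -0.096, 0.0728]
eef_rot: [[-0.998, -0.06, 0.003], [-0.06, 0.998, 0.003], [-0.004, 0.003, -1.0]]
wrist_force: [1.7, 6.5, 11.4]
finger_gap: 0.0176
gripper_force: 42.3
```

Emit:
drive_tool --steps '[[[0.004,0.015,0],[0,0,0],0],[[0.006,0.031,0],[0,0,0],0],[[0.004,0.046,0],[0,0,0],0],[[0,0.0615,0],[0,0,0],0],[[0,0.0615,0],[0,0,0],0],[[0,0.0615,0],[0,0,0],0],[[0.004,0.046,0],[0,0,0],0],[[0.006,0.031,0],[0,0,0],0],[[0.006,0.031,0],[0,0,0],0],[[0.006,0.031,0],[0,0,0],0]]'

```text
time_s: 9.75
position: [0.4822, -0.0673, 0.0729]
eef_rot: [[-0.998, -0.06, 0.006], [-0.06, 0.998, -0.0], [-0.006, -0.001, -1.0]]
wrist_force: [4.0, 0.3, 7.9]
finger_gap: 0.0178
gripper_force: 42.1
```

Emit:
drive_tool --steps '[[[-0.001,-0.011,0],[0,0,0],0],[[-0.003,-0.021,0],[0,0,0],0],[[-0.006,-0.031,0],[0,0,0],0],[[-0.006,-0.031,0],[0,0,0],0],[[-0.006,-0.031,0],[0,0,0],0]]'

```text
time_s: 10.25
position: [0.4891, -0.096, 0.0728]
eef_rot: [[-0.998, -0.06, 0.003], [-0.06, 0.998, 0.003], [-0.004, 0.003, -1.0]]
wrist_force: [2.4, 6.2, 11.2]
finger_gap: 0.0179
gripper_force: 42.6
```

Emit:
drive_tool --steps '[[[0.004,0.015,0],[0,0,0],0],[[0.006,0.031,0],[0,0,0],0],[[0.004,0.046,0],[0,0,0],0],[[0,0.0615,0],[0,0,0],0],[[0,0.0615,0],[0,0,0],0],[[0,0.0615,0],[0,0,0],0],[[0.004,0.046,0],[0,0,0],0],[[0.006,0.031,0],[0,0,0],0],[[0.006,0.031,0],[0,0,0],0],[[0.006,0.031,0],[0,0,0],0]]'

```text
time_s: 11.25
position: [0.4821, -0.0668, 0.0728]
eef_rot: [[-0.998, -0.06, 0.006], [-0.06, 0.998, 0.001], [-0.006, 0.0, -1.0]]
wrist_force: [3.7, 1.5, 7.6]
finger_gap: 0.0178
gripper_force: 42.4
```

Run:
```python
from h import *
i,d,K,W=cam("top")
save("c3.png",np.clip(cv2.resize(i[145:205,285:400],None,fx=6.5,fy=6.5,interpolation=cv2.INTER_CUBIC).astype(int)*2,0,255).astype(np.uint8))
```

```text
(no output)
```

View pics/c3.png

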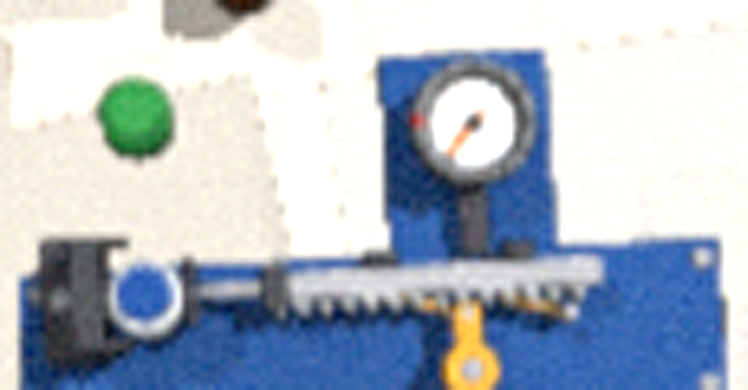

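The bite looks to have come in stroke 4, with the pad now at the bottle (crop 188,290). I'll finish stroke 6, then compare pad travel with rack travel to get the spring compression.

Emit:
drive_tool --steps '[[[-0.001,-0.011,0],[0,0,0],0],[[-0.003,-0.021,0],[0,0,0],0],[[-0.006,-0.031,0],[0,0,0],0],[[-0.006,-0.031,0],[0,0,0],0],[[-0.006,-0.031,0],[0,0,0],0]]'

```text
time_s: 11.8
position: [0.4891, -0.096, 0.0728]
eef_rot: [[-0.998, -0.06, 0.003], [-0.06, 0.998, 0.003], [-0.004, 0.003, -1.0]]
wrist_force: [1.5, 5.9, 10.6]
finger_gap: 0.0178
gripper_force: 42.8
```

Run:
```python
from h import *
z=np.load("top.npz"); i0,K,W=z["i"],z["K"],z["W"]
i1,d1,_,_=cam("top"); np.savez("top6.npz",i=i1,d=d1)
o=np.array([.60475722,-.02655898]);H=.05
def pix(x,y,h):
    p=np.r_[o+C@[x,y],h]; c=W[:3,:3].T@(p-W[:3,3]); return K[0,0]*c[0]/c[2]+K[0,2],K[1,1]*c[1]/c[2]+K[1,2]
ys=np.arange(-.18,.14,.002)
def strip(i,x0,x1,h):
    g=cv2.cvtColor(i,cv2.COLOR_RGB2GRAY).astype(np.float32)
    xs=np.arange(x0,x1,.002); m=np.array([[pix(x,y,h) for y in ys] for x in xs],np.float32)
    return cv2.remap(g,m[...,0],m[...,1],cv2.INTER_LINEAR).mean(0)
for nm,r in(("pad side x 12..20",(.012,.02)),("pad side x -18..-8",(-.018,-.008)),("axis",(-.006,.006))):
    for i in(i0,i1):
        p=strip(i,*r,H); print(nm,"y40..110:",p[110:146].astype(int).tolist(),"y-160..-90",p[10:50:2].astype(int).tolist() if nm=="axis" else "")
```

```text
pad side x 12..20 y40..110: [120, 111, 106, 104, 104, 97, 92, 93, 106, 111, 113, 111, 112, 112, 110, 110, 111, 111, 110, 110, 110, 110, 109, 109, 109, 111, 112, 113, 112, 106, 107, 107, 109, 112, 111, 109] y-160..-90 
pad side x 12..20 y40..110: [129, 116, 112, 111, 113, 117, 120, 121, 119, 120, 119, 118, 120, 120, 120, 119, 120, 119, 117, 119, 119, 115, 104, 98, 101, 111, 116, 118, 119, 120, 116, 113, 110, 112, 111, 110] y-160..-90 
pad side x -18..-8 y40..110: [34, 33, 34, 35, 35, 37, 41, 31, 25, 21, 23, 24, 25, 23, 22, 21, 19, 18, 25, 33, 37, 37, 40, 47, 61, 74, 80, 78, 78, 75, 70, 70, 69, 69, 72, 74] y-160..-90 
pad side x -18..-8 y40..110: [35, 45, 61, 54, 44, 36, 36, 33, 30, 27, 29, 26, 23, 22, 21, 19, 19, 20, 27, 33, 38, 36, 35, 34, 28, 43, 62, 81, 86, 88, 85, 79, 78, 79, 80, 80] y-160..-90 
axis y40..110: [61, 60, 58, 54, 54, 50, 44, 29, 27, 25, 24, 25, 25, 24, 26, 28, 29, 31, 38, 40, 41, 43, 61, 84, 101, 80, 61, 48, 44, 43, 43, 44, 43, 44, 45, 47] y-160..-90 [119, 120, 121, 121, 115, 73, 91, 95, 92, 90, 92, 90, 91, 92, 91, 98, 95, 97, 99, 98]
axis y40..110: [98, 99, 101, 99, 90, 75, 59, 49, 44, 43, 42, 44, 54, 64, 69, 66, 64, 63, 61, 60, 56, 49, 44, 43, 51, 97, 104, 87, 62, 53, 48, 48, 49, 48, 47, 47] y-160..-90 [129, 130, 129, 130, 124, 70, 77, 68, 49, 50, 49, 49, 49, 50, 50, 50, 50, 50, 49, 75]
```

By the image, the rack moved 6 teeth and the pad about 33.4 mm. That leaves roughly 26.6 mm of compression, about 18.6 N. The bite was in stroke 4, so this is two clicks past it. Hand-force readings suggest about 12 N, so both estimates are inside 10–25 N. Next I let go of the grip.

Emit:
drive_tool --steps '[[[0,0.001,0],[0,0,0],0],[[0,0.001,0],[0,0,0],1],[[0,0.001,0],[0,0,0],1],[[0,0.001,0],[0,0,0],1],[[0,0.001,0],[0,0,0],1],[[0,0.001,0],[0,0,0],1],[[0,0.001,-0.05],[0,0,0],1],[[0,0.001,-0.1],[0,0,0],1],[[0,0.001,-0.12],[0,0,0],1],[[0,0.001,-0.12],[0,0,0],1]]'

```text
time_s: 12.85
position: [0.4901, -0.0976, 0.1955]
eef_rot: [[-0.998, -0.062, 0.009], [-0.062, 0.998, -0.003], [-0.008, -0.004, -1.0]]
wrist_force: [1.1, -0.9, -0.4]
finger_gap: 0.0859
gripper_force: 0.0
```

Emit:
drive_tool --steps '[[[-0.185,0.022,0],[0,0,28],1],[[-0.185,0.022,0],[0,0,28],1],[[-0.185,0.022,0],[0,0,28],1],[[-0.185,0.022,0],[0,0,28],1],[[-0.185,0.022,0],[0,0,28],1],[[-0.185,0.022,0],[0,0,28],1],[[-0.185,0.022,0],[0,0,28],1]]'

```text
time_s: 13.55
position: [0.6685, -0.0631, 0.1891]
eef_rot: [[-0.91, 0.414, -0.004], [0.414, 0.91, 0.0], [0.004, -0.001, -1.0]]
wrist_force: [0.1, -0.4, 0.4]
finger_gap: 0.0855
gripper_force: 0.0
```

```bash
cat >> h.py <<'E'
def dial(tag,c0=(.672,-.0626)):
    i,d,K,W=cam("wrist"); hsv=cv2.cvtColor(i,cv2.COLOR_RGB2HSV); P=world(d,K,W)
    v,u=np.mgrid[:400,:640]
    def on(h): 
        D=np.stack([(u-K[0,2])/K[0,0],(v-K[1,2])/K[1,1],np.ones(u.shape)],-1)@W[:3,:3].T; return W[:3,3]+D*((h-W[2,3])/D[...,2])[...,None]
    A,B=on(.051),on(.045)
    near=np.hypot(A[...,0]-c0[0],A[...,1]-c0[1])<.032
    s=(hsv[...,1]>120)&(hsv[...,2]>50)&near
    red=s&((hsv[...,0]<4)|(hsv[...,0]>172)); ora=s&(hsv[...,0]>=6)&(hsv[...,0]<22)
    ring=(np.abs(P[...,2]-.051)<.004)&near
    white=(hsv[...,1]<50)&(hsv[...,2]>120)&near
    out={}
    for n,m,Q in(("red",red,A),("orange",ora,B),("ring",ring,A),("white",white,B)):
        q=Q[m][:,:2]; out[n]=q
        if len(q)>3: (cx,cy),r=cv2.minEnclosingCircle((q*1000).astype(np.float32)); print(n,m.sum(),q.mean(0).round(4),"circle",round(cx,1),round(cy,1),round(r,1),"pix",u[m].mean().round(),v[m].mean().round())
    save(tag+".png",i); return out
E
python3 - <<'E'
from h import *
s=manip.read_state();print(np.round(s["position"],4),np.round(s["q"],2))
dial("w2")
i,_,K,W=cam("top")
E
```

```text
[ 0.6685 -0.0631  0.1891] [-0.2   0.36  1.54 -0.    1.24 -1.34]
red 37 [ 0.6728 -0.0376] circle 672.6 -37.7 3.4 pix 350.0 185.0
orange 86 [ 0.6667 -0.0577] circle 667.7 -59.0 11.6 pix 324.0 186.0
ring 1418 [ 0.6715 -0.0616] circle 672.0 -61.7 27.1 pix 322.0 195.0
white 1984 [ 0.6772 -0.0644] circle 676.2 -64.8 32.2 pix 322.0 200.0
```

View pics/w2.png

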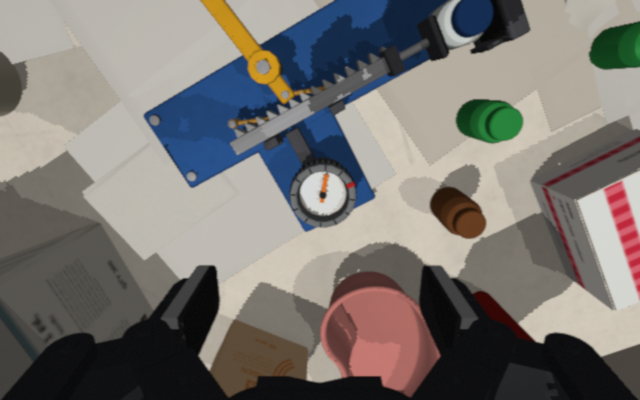

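The ring's fitted centre is (0.672,-0.0617) with radius 27.1 mm, which matches the given size. The red mark (350,185) lies at about 88° and the pointer (tip about 325,176) at about 143°, so the ring needs about +55°. Pointer travel of 6 × 0.16 rad agrees with that. Next I descend.

Emit:
drive_tool --steps '[[[-0.0026,0.0027,0.05],[0,0,0],1],[[-0.0026,0.0027,0.1],[0,0,0],1],[[-0.0026,0.0027,0.114],[0,0,0],1],[[-0.0026,0.0027,0.114],[0,0,0],1],[[-0.0026,0.0027,0.114],[0,0,0],1]]'

```text
time_s: 14.15
position: [0.6749, -0.0621, 0.0789]
eef_rot: [[-0.91, 0.414, 0.003], [0.414, 0.91, -0.001], [-0.003, 0.001, -1.0]]
wrist_force: [0.4, 1.0, 0.8]
finger_gap: 0.0854
gripper_force: 0.0
```

Run:
```python
from h import *
o=dial("w3",(.672,-.0617))
c=np.array([.672,-.0617])
print("shift",off([.672,-.0617,.035]).round(4))
r=o["red"].mean(0)-c if len(o["red"]) else None; print(r, r is not None and np.degrees(np.arctan2(r[1],r[0])))
q=o["orange"]-c
if len(q): w=q[np.hypot(*q.T)>.008].mean(0); print("pointer",np.degrees(np.arctan2(w[1],w[0])))
```

```text
red 93 [ 0.6732 -0.0378] circle 673.1 -37.8 3.4 pix 362.0 234.0
orange 230 [ 0.6667 -0.0576] circle 669.0 -57.9 12.1 pix 320.0 233.0
ring 3661 [ 0.6713 -0.0612] circle 671.6 -61.3 27.6 pix 317.0 247.0
white 5923 [ 0.6788 -0.0662] circle 674.7 -63.0 33.2 pix 314.0 258.0
shift [ 0.0042 -0.0012  0.0453]
[0.0011938 0.0239464] 87.14598554419476
pointer 144.2813701767688
```

Emit:
drive_tool --steps '[[[0.003,-0.001,0.025],[0,0,0],1],[[0.003,-0.001,0.044],[0,0,0],1],[[0.003,-0.001,0.044],[0,0,0],1],[[0.003,-0.001,0.044],[0,0,0],0],[[0.003,-0.001,0.044],[0,0,0],0],[[0.003,-0.001,0.044],[0,0,0],0],[[0.003,-0.001,0.044],[0,0,0],0],[[0.003,-0.001,0.044],[0,0,0],0]]' --newtons 40

```text
time_s: 15.0
position: [0.672, -0.0616, 0.0348]
eef_rot: [[-0.91, 0.414, 0.003], [0.414, 0.91, -0.001], [-0.003, 0.0, -1.0]]
wrist_force: [-0.9, 0.1, 5.9]
finger_gap: 0.0527
gripper_force: 42.5
```

Emit:
drive_tool --steps '[[[0,0,0],[0,0,-7],0],[[0,0,0],[0,0,-14],0],[[0,0,0],[0,0,-21],0],[[0,0,0],[0,0,-28],0],[[0,0,0],[0,0,-35],0],[[0,0,0],[0,0,-42],0],[[0,0,0],[0,0,-49],0],[[0,0,0],[0,0,-56],0],[[0,0,0],[0,0,-56],0],[[0,0,0],[0,0,-56],0]]'

```text
time_s: 16.0
position: [0.6721, -0.0628, 0.0347]
eef_rot: [[-0.852, -0.523, 0.003], [-0.523, 0.852, -0.002], [-0.001, -0.003, -1.0]]
wrist_force: [-0.5, -2.7, 5.5]
finger_gap: 0.0525
gripper_force: 42.6
```

Emit:
drive_tool --steps '[[[0,0,0],[0,0,0],1],[[0,0,0],[0,0,0],1],[[0,0,0],[0,0,0],1],[[0,0,0],[0,0,0],1],[[0,0,0],[0,0,0],1],[[0,0,-0.044],[0,0,0],1],[[0,0,-0.044],[0,0,0],1],[[0,0,-0.044],[0,0,0],1]]'

```text
time_s: 16.8
position: [0.6724, -0.0615, 0.0789]
eef_rot: [[-0.852, -0.523, 0.004], [-0.523, 0.852, -0.001], [-0.003, -0.003, -1.0]]
wrist_force: [-0.5, -0.9, -0.5]
finger_gap: 0.0855
gripper_force: 0.0
```

Run:
```python
from h import *
o=dial("w4",(.672,-.0617))
c=np.array([.672,-.0617])
r=o["red"].mean(0)-c; print("red",r,np.degrees(np.arctan2(r[1],r[0])))
q=o["orange"]-c; w=q[np.hypot(*q.T)>.008].mean(0); print("pointer",np.degrees(np.arctan2(w[1],w[0])))
i,*_=cam("wrist"); save("c4.png",cv2.resize(i[150:310,220:420],None,fx=3,fy=3))
```

```text
red 95 [ 0.6528 -0.0482] circle 652.8 -48.2 3.4 pix 362.0 236.0
orange 247 [ 0.6668 -0.058 ] circle 668.0 -58.6 11.9 pix 330.0 244.0
ring 3641 [ 0.6715 -0.0628] circle 671.8 -62.5 27.6 pix 317.0 251.0
white 5231 [ 0.6776 -0.0584] circle 674.6 -60.1 33.2 pix 318.0 259.0
red [-0.01924173  0.01345917] 145.02804605680424
pointer 145.91990241488784
```

View pics/c4.png

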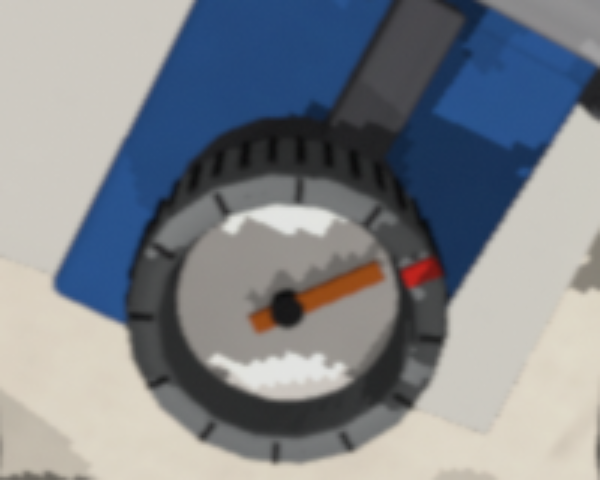

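The red mark (420,270) sits on the line of the orange pointer (tip 380,272), 145° against 146°. Now I retract and recheck the pad and bottle.

Emit:
drive_tool --steps '[[[0,0,-0.05],[0,0,0],1],[[0,0,-0.1],[0,0,0],1],[[0.1,0,-0.15],[0,0,0],1],[[0.15,0,-0.15],[0,0,0],1],[[0.2,0,-0.15],[0,0,0],1],[[0.2,0,-0.15],[0,0,0],1],[[0.2,0,-0.15],[0,0,0],1],[[0.2,0,-0.15],[0,0,0],1]]'

```text
time_s: 17.7
position: [0.4989, -0.1664, 0.226]
eef_rot: [[-0.854, -0.521, -0.001], [-0.521, 0.854, 0.001], [0.0, 0.001, -1.0]]
wrist_force: [-0.1, -0.2, -0.6]
finger_gap: 0.0854
gripper_force: 0.0
```

Run:
```python
from h import *
i,d,K,W=cam("top"); j,*_=cam("scene")
a=cv2.resize(i[140:245,275:415],(560,420),interpolation=cv2.INTER_CUBIC)
save("c5.png",np.clip(a.astype(int)*2,0,255).astype(np.uint8))
z=np.load("top6.npz")["i"]; A=lambda x:cv2.cvtColor(x,cv2.COLOR_RGB2GRAY)[170:205,300:335].astype(int)
print("diff vs stroke 6 in bottle/pad area",np.abs(A(i)-A(z)).mean())
```

```text
diff vs stroke 6 in bottle/pad area 3.730612244897959
```

View pics/c5.png

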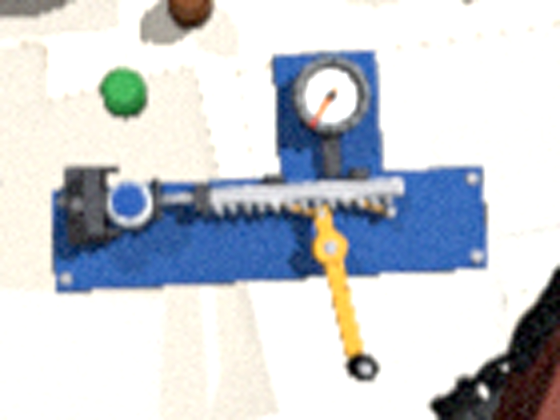

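The bottle (128,202) is upright between pad and stop, the dial mark and pointer (315,125) line up, and the arm is clear. I'm handing the job in.

```bash
python3 -c "
from bench import manip
print(manip.job_done())"
```

```text
the job is handed in; nothing more can be done
None
```

I handed the job in with the bottle clamped and the dial zeroed, but the judge returned no verdict: six full strokes took it two clicks past the bite (squeeze about 19 N from pad travel, about 12 N from hand force), the red mark is within about 1° of the pointer, the arm is clear, and I saw no contact with the bystanders.

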